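Refit the gas line's dryer, trap, filter and gauge in their brackets

TASK

Refit the analyser's gas line: lay the clear drying tube, the aluminium oxygen trap and the small brass filter each in the bracket whose pair of saddles is sized for it, barrel fully down in both saddles and its end caps outside them, and lay the pressure gauge flat in its round seat, dial up, with the stem out through the gap in the front between the two prongs. Set each down rather than dropping it, and do not knock over or shift the amber bottle.

Things in the scene. Friction and masses are not known exactly. Their poses are not given: they have to be found in the camera images.
- dryer_center (a point): Gas drying tube lying on cap flats: clear barrel 50 mm diameter, 120 mm long, with white and blue beads inside, two grey hexagonal end caps 58 mm across flats and 18 mm long, 12 mm brass nipples; 180 mm overall, 0.34 kg. Both ends alike. Point: centre of the barrel on its axis, 29 mm above the bench at the start; x along the barrel.
- trap_center (a point): Oxygen trap lying on cap flats: plain aluminium barrel 36 mm diameter, 92 mm long, two steel hexagonal end caps 43 mm across flats and 14 mm long, 12 mm brass nipples; 144 mm overall, 0.3 kg. Both ends alike. Point: centre of the barrel on its axis, 21.5 mm above the bench at the start; x along the barrel.
- filter_center (a point): In-line filter, the smallest cartridge, lying on its flats: brass barrel 22 mm diameter, 82 mm long, two brass hexagons 28 mm across flats and 11 mm long, 9 mm steel nipples; 122 mm overall, 0.16 kg. Both ends alike. Point: centre of the barrel on its axis, 14 mm above the bench at the start; x along the barrel.
- gauge_center (a point): Dial pressure gauge lying on its back on the bench, white dial up: round dark case 55 mm diameter, 30 mm thick, brass stem (14 mm square, then thread) sticking out sideways at half height to 62 mm from the centre; 0.18 kg. Point: centre of the case, 15 mm above its back; z up out of the dial; the stem points along this frame's -x.
- dryer_bracket_seat (a point): Widest bracket, fixed: two U-shaped aluminium saddles for a 50 mm barrel on a 5 mm base plate, each 12 mm wide, centred 44 mm either side of the middle (64 mm free between; outer faces 100 mm apart, end caps go outside). Lips flare to 65 mm apart, 55 mm above the bench. Point: middle of the seated barrel's axis, 50 mm above the bench; x along the barrel (either way round), z up.
- trap_bracket_seat (a point): Middle-sized bracket, fixed: two U-shaped aluminium saddles for a 36 mm barrel on a 5 mm base plate, each 11 mm wide, centred 31 mm either side of the middle (51 mm free between; outer faces 73 mm apart, end caps go outside). Lips flare to 52 mm apart, 57 mm above the bench. Point: middle of the seated barrel's axis, 50 mm above the bench; x along the barrel (either way round), z up.
- filter_bracket_seat (a point): Narrowest bracket, fixed: two U-shaped aluminium saddles for a 22 mm barrel on a 5 mm base plate, each 8 mm wide, centred 28 mm either side of the middle (48 mm free between; outer faces 64 mm apart, end caps go outside). Lips flare to 38 mm apart, 59 mm above the bench. Point: middle of the seated barrel's axis, 50 mm above the bench; x along the barrel (either way round), z up.
- gauge_seat_seat (a point): Gauge seat, fixed: pedestal, flat top 35 mm above the bench; 33.5 mm from its centre a curved wall 21 mm higher at the back (+x) and two prongs 13 mm higher at 38 deg either side of -x, 32 mm apart, for the stem; both sides (+y, -y) open for fingers. Point: centre of the seated gauge, 50 mm above the bench; z up; the seated stem points along -x, between the prongs.
- bottle: Bystander: small amber glass bottle with a black cap, upright on the bench among the parts, 48 mm diameter, 88 mm high. Point: centre of its underside; z up. To be left where it stands.
Not all that is in view belongs to the job. What is shaped like the part that bears gauge_center but red or turquoise is not meant.

How it is judged:
By the outcome, as a careful person would: the job done as asked, in the order asked, and still so for the second after the job is handed in, with the robot touching nothing.
It also fails if it takes over 109 s, if anything falls off the work surface, if the arm or the gripper's body presses on something with over 40 N, if the wrist force passes 120 N, or if a joint passes its speed limit or range.

ROBOT

A 6-joint arm with a two-finger parallel gripper is mounted at the origin on the work surface. World frame = base frame: x ahead of the robot, y to its left, z up, the work surface at z = 0. Lengths are in m, angles in rad, forces in N, time in s.
With the tool pointing down it reaches from about 0.35 to 0.875 m from the base axis. Payload 4.2 kg.
Tool frame: the origin (TCP) lies midway between the tips of the shut fingers; the grasp point (between the pads) lies 19 mm behind it; z points along the fingers, y is the line along which they close (so a half turn about z gives the same grasp; the last joint's range is limited). The gripper opens to 87 mm and grips with 3 to 60 N. Pads are 19 mm wide; open, the fingers measure 117 mm over their backs; the gripper's body (75 mm by 190 mm) begins 51 mm behind the grasp point.
Start: joints at [1.55, 0.385, 0.008, 0, -1.194, -0.259], TCP at [0.173, 0.601, 0.223] pointing down, gripper open.
Joint ranges: [-3.14, 3.14], [-1.21, 2.06], [-1.07, 1.41], [-3.16, 2.05], [-2.99, -0.16], [-3.1, 3.1]. Speed limits (rad/s): [2.79, 2.79, 3.14, 3.14, 3.14, 3.14].

INTERFACE

Orientations are given as [roll, pitch, yaw] about the fixed x, y, z axes, in that order (R = Rz(yaw) Ry(pitch) Rx(roll)).
In Python, from plant import ctrl gives the robot as it stands. The module is installed in compiled form; this text tells all that it offers.
- The arm moves only by the tool apply_moves, never from a script. Its argument "plan" is a list of rows, each a list of 2 entries, a list of its own where there are three numbers: the shift along the world's x, y, z in cm, then the turn, a rotation vector about the world's x, y, z in degrees. In form: [[[x, y, z], [wx, wy, wz]], ...]. A call has exactly 8 rows; each row is the pose to reach, as a shift and turn from the pose commanded when the call began; what a row does not reach only later rows make up. A row lasts 1/8 s, in which the tool goes at most 62.5 mm and 10.7 degrees, less where a joint would pass 70% of its speed; a pose out of reach is approached as far as the arm can. A call with a gripper value outside its range is refused whole. "jaw" is the opening, from 0 (shut) to 1 (fully open), set as the call begins (left out, the last holds). The fingers move at their own pace and stop on an object; "newtons" is the grip in N (left out, the last holds). Time passes only in rows, so rows that repeat a pose let the fingers close, or fill a call up. It gives the time, the measured TCP pose, the force, the opening and the grip force at its end, in the units of the state.
- ctrl.state(): the state, without advancing time (a new reading comes with each control period).
- ctrl.read_camera(name): name is "scene" or "top" or "wrist"; returns a dict with "img" (480x640x3 uint8, red, green, blue), "vertical_fov" (degrees; the focal length in pixels is half the picture's height over the tangent of half this angle, whatever the lens; pixels are square), "cx", "cy" (the principal point, pixels), "R" (3x3) and "t" (3): a world point X has camera coordinates R X + t. Camera axes: x right, y down, z forward; pixel columns grow to the right and rows downward; lengths in m; the calibration is good to about 2 mm. A picture is of the moment at which its call begins. There is no depth.
- ctrl.job_done(): hands the job in; it is judged then, once.
The state is a dict: "time": time; "joint_positions": joint angles; "qvel": joint speeds; "joint_torque": joint torques, N m; "eef_pos": TCP position; "orientation": TCP orientation; "wrist_force": force on the tool from outside, world axes, zero at the start; "moment": the same for the moment, N m; "width": finger opening in m; "finger_force": force on a finger pad.
Only numpy, scipy, OpenCV 4.12 (cv2) and the standard library are available. Lean on these libraries where they do the work, as an engineer would, in place of code of your own. Each camera call takes 0.05 s, during which the arm holds its last target. There are 200 camera calls.

## Working session

There is one attempt and no reset: what is moved stays moved. The work goes in short steps, Python scripts to look and compute and a tool call to move; the robot and the scene stay as the last step left them, time stands still between calls to the robot, and variables do not carry over. Pictures are saved under pics/ and viewed, at most 14 in all, crops included, and the job is handed in when it is done.

Besides the shell and the picture viewer there is one more tool, called after "Request:" as name([rows], argument=value, ...), one row to a line, values as JSON. apply_moves: Moves the arm, as the interface text tells. Its arguments: {"type":"object","properties":{"plan":{"type":"array"},"jaw":{"type":"number"},"newtons":{"type":"number"}},"required":["plan"]}

```bash
mkdir -p pics; cat > h.py <<'E'
import numpy as np, cv2
from plant import ctrl
def snap(name,fn,crop=None,scale=1):
    c=ctrl.read_camera(name); im=cv2.cvtColor(c["img"],cv2.COLOR_RGB2BGR)
    if crop: x0,y0,x1,y1=crop; im=im[y0:y1,x0:x1]
    if scale!=1: im=cv2.resize(im,None,fx=scale,fy=scale,interpolation=cv2.INTER_CUBIC)
    cv2.imwrite("pics/"+fn,im); np.savez("pics/"+fn+".npz",**{k:c[k] for k in("vertical_fov","cx","cy","R","t")}); return c
def px2w(c,u,v,z):
    f=240/np.tan(np.radians(float(c["vertical_fov"]))/2)
    d=np.array([(u-c["cx"])/f,(v-c["cy"])/f,1]); R=np.array(c["R"]);t=np.array(c["t"])
    o=-R.T@t; w=R.T@d; return o+w*(z-o[2])/w[2]
def w2px(c,X):
    f=240/np.tan(np.radians(float(c["vertical_fov"]))/2)
    p=np.array(c["R"])@np.array(X)+np.array(c["t"]); return f*p[0]/p[2]+c["cx"],f*p[1]/p[2]+c["cy"]
E
python3 - <<'E'
from h import *
for n in("top","scene","wrist"):
    c=snap(n,n+"0.png"); print(n,c["vertical_fov"],c["cx"],c["cy"],-np.array(c["R"]).T@c["t"])
print(ctrl.state())
E
```

```text
top 55.18404898674601 311.7926438274624 243.2420756624242 [0.24569782 0.01839907 0.97157526]
scene 48.487149871781575 312.98721175300966 243.0314991070454 [0.9956806  0.50212762 1.17377204]
wrist 68.61822528588911 321.76043724674844 238.9442124896016 [0.23966966 0.58022029 0.38310313]
{'time': 0.15, 'joint_positions': array([ 1.54960337e+00,  3.85361767e-01,  6.94411732e-03, -3.91516023e-04,
       -1.19399620e+00, -2.58630410e-01]), 'qvel': array([ 0.00072775, -0.00236877,  0.00454472, -0.00018586,  0.00065702,
        0.00087173]), 'joint_torque': array([-4.21351588e-04, -3.91054988e+01,  1.87586546e+01,  4.22236875e+00,
        1.23680255e-02, -1.34585016e-04]), 'eef_pos': array([0.17244753, 0.60026215, 0.2217177 ]), 'orientation': array([ 3.13993586e+00, -6.19815302e-05, -2.79967671e-01]), 'wrist_force': array([-0.54469907,  0.5600364 , -0.74441119]), 'moment': array([0.01242668, 0.02120009, 0.00221558]), 'finger_force': 0.0, 'width': 0.08712328109130783}
```

View pics/top0.png

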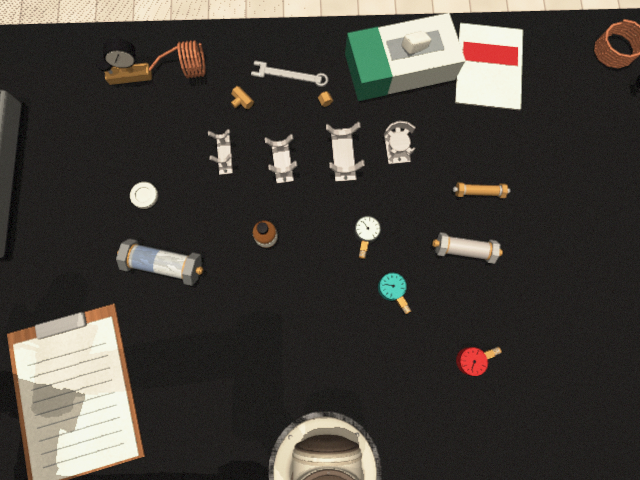

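View pics/scene0.png

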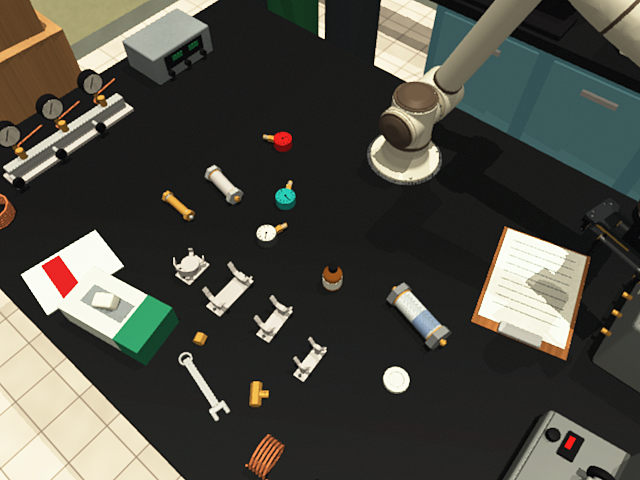

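The top view has the brackets along row ~150 (filter 224, trap 281, dryer 343, gauge seat 400). The dryer is at (160,262), the trap at (468,248), the filter at (482,190), the gauge at (367,230) and the bottle at (265,234).

```bash
python3 - <<'E'
from h import *
im=cv2.imread("pics/top0.png"); a=im[112:262,200:420]; a=cv2.resize(a,None,fx=3.6,fy=3.6,interpolation=cv2.INTER_CUBIC); cv2.imwrite("pics/topc.png",a)
c=dict(np.load("pics/top0.png.npz"))
for n,p,z in [("dry1",(125,256),.029),("dry2",(194,268),.029),("tr1",(441,244),.0215),("tr2",(495,252),.0215),("fi1",(458,190),.014),("fi2",(506,190),.014),("g",(368,229),.03),("gst",(363,256),.015),("bot",(265,234),.05)]:
    print(n,px2w(c,*p,z).round(4))
E
```

```text
dry1 [0.4345 0.4008 0.029 ]
dry2 [0.4047 0.2564 0.029 ]
tr1 [ 0.4412 -0.263   0.0215]
tr2 [ 0.4205 -0.3753  0.0215]
fi1 [ 0.5623 -0.3134  0.014 ]
fi2 [ 0.559  -0.4185  0.014 ]
g [ 0.4766 -0.1092  0.03  ]
gst [ 0.4217 -0.0972  0.015 ]
bot [0.4676 0.1065 0.05  ]
```

View pics/topc.png

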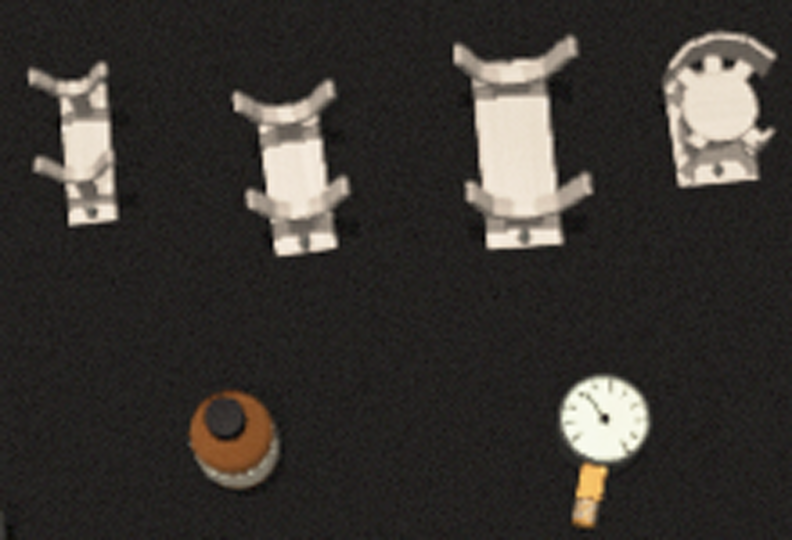

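```bash
python3 - <<'E'
from h import *
c=dict(np.load("pics/top0.png.npz"))
W=lambda p,z:px2w(c,200+(p[0]+.5)/3.6-.5,112+(p[1]+.5)/3.6-.5,z)
for n,z,T in [("fil",.059,[(33,77),(103,70),(38,163),(108,157)]),("trap",.057,[(237,102),(331,90),(250,198),(346,185)]),("dry",.055,[(458,52),(574,44),(470,188),(588,180)])]:
    P=np.array([W(p,z) for p in T]); d=(P[0]+P[1]-P[2]-P[3])/2; e=(P[0]+P[2]-P[1]-P[3])/2
    print(n,P.mean(0).round(4),np.degrees(np.arctan2(d[1],d[0])).round(1),np.degrees(np.arctan2(-e[0],e[1])).round(1),np.linalg.norm(d),np.linalg.norm(e))
print("seat",W((719,106),.035).round(4)); a=W((678,186),.0);b=W((760,178),0);print(np.degrees(np.arctan2(-(a-b)[0],(a-b)[1])))
E
```

```text
fil [0.6657 0.2013 0.059 ] 3.7 4.0 0.05524542644108245 0.041479867377903795
trap [0.6455 0.0711 0.057 ] 6.8 6.3 0.06109735341289122 0.056633228529583315
dry [ 0.6601 -0.0668  0.055 ] 2.4 2.4 0.08714005676568284 0.06992043787553523
seat [ 0.6716 -0.1886  0.035 ]
4.1494188553597615
```

Request:
apply_moves([
  [[2.5,-3,-1],[0,0,-10]],
  [[6,-7,-2],[0,0,-20]],
  [[10,-12,-4],[0,0,-30]],
  [[14,-17,-6],[0,0,-40]],
  [[18,-21,-8],[0,0,-50]],
  [[21,-24,-9],[0,0,-60]],
  [[23.5,-26,-9],[0,0,-70]],
  [[24.7,-27.2,-9],[0,0,-80]],
], jaw=1)

```text
time: 1.15
eef_pos: [0.4206, 0.3271, 0.132]
orientation: [3.141, -0.001, -1.684]
wrist_force: [0.4, 0.5, -0.0]
width: 0.0874
finger_force: 0.0
```

Request:
apply_moves([
  [[0,0,0],[0,0,-5.7]],
  [[0,0,0],[0,0,-5.7]],
  [[0,0,0],[0,0,-5.7]],
  [[0,0,0],[0,0,-5.7]],
  [[0,0,0],[0,0,-5.7]],
  [[0,0,0],[0,0,-5.7]],
  [[0,0,0],[0,0,-5.7]],
  [[0,0,0],[0,0,-5.7]],
])

```text
time: 2.15
eef_pos: [0.4195, 0.3287, 0.1325]
orientation: [3.142, -0.0, -1.776]
wrist_force: [1.0, -1.3, 0.5]
width: 0.0871
finger_force: 0.0
```

```bash
python3 - <<'E'
from h import *
c=snap("wrist","w1.png")
for X in [(.4196,.3286,.05),(.4345,.4008,.029)]: print(w2px(c,X))
E
```

```text
(np.float64(321.9429273087963), np.float64(246.90127362027712))
(np.float64(321.99139732889444), np.float64(324.8943702145758))
```

View pics/w1.png

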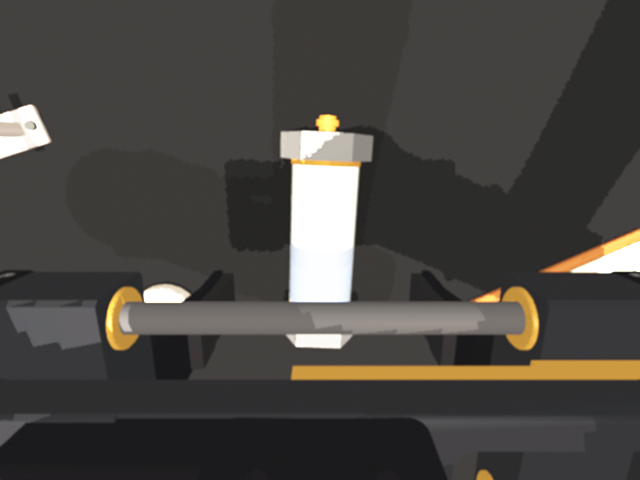

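The wrist view shows the dryer between the open fingers: far nipple tip at (327,117), barrel centreline from (325.5,170) to (320.5,290).

```bash
python3 - <<'E'
from h import *
c=dict(np.load("pics/w1.png.npz"))
a=px2w(c,325.5,170,.029);b=px2w(c,320.5,290,.029);n=px2w(c,327,117,.029);k=px2w(c,325,161,.029)
d=(b-a)/np.linalg.norm(b-a); print(np.degrees(np.arctan2(d[1],d[0])),n+d*.09,k+d*.06,a,b)
E
```

```text
76.00616603138424 [0.41942792 0.32808665 0.029     ] [0.41973927 0.32876342 0.029     ] [0.40617669 0.27700468 0.029     ] [0.42933161 0.36991659 0.029     ]
```

Request:
apply_moves([
  [[0,0,-3],[0,0,-2]],
  [[0,0,-7],[0,0,-2]],
  [[0,0,-10],[0,0,-2]],
  [[0,0,-11.5],[0,0,-2]],
  [[0,0,-12.2],[0,0,-2]],
  [[0,0,-12.2],[0,0,-2]],
  [[0,0,-12.2],[0,0,-2]],
  [[0,0,-12.2],[0,0,-2]],
])

```text
time: 3.2
eef_pos: [0.4199, 0.3292, 0.0114]
orientation: [-3.141, 0.002, -1.81]
wrist_force: [-0.3, -0.5, -0.8]
width: 0.0868
finger_force: 0.0
```

Request:
apply_moves([
  [[0,0,0],[0,0,0]],
  [[0,0,0],[0,0,0]],
  [[0,0,0],[0,0,0]],
  [[0,0,0],[0,0,0]],
  [[0,0,0],[0,0,0]],
  [[0,0,0],[0,0,0]],
  [[0,0,0],[0,0,0]],
  [[0,0,0],[0,0,0]],
], jaw=0, newtons=25)

```text
time: 4.2
eef_pos: [0.4195, 0.3287, 0.0105]
orientation: [3.141, -0.0, -1.811]
wrist_force: [-0.9, -0.0, 0.4]
width: 0.0493
finger_force: 25.0
```

Request:
apply_moves([
  [[0,0,2],[0,0,0]],
  [[0,0,5],[0,0,0]],
  [[0,0,8],[0,0,0]],
  [[0,0,11],[0,0,0]],
  [[0,0,13],[0,0,0]],
  [[0,0,14],[0,0,0]],
  [[0,0,14],[0,0,0]],
  [[0,0,14],[0,0,0]],
])

```text
time: 5.2
eef_pos: [0.4189, 0.328, 0.1492]
orientation: [3.14, -0.002, -1.811]
wrist_force: [-0.1, -1.2, -5.2]
width: 0.0493
finger_force: 25.0
```

Request:
apply_moves([
  [[1.5,-2.5,0],[0,0,-5]],
  [[4,-7,0],[0,0,-13]],
  [[7,-12,0],[0,0,-22]],
  [[10.5,-17,0],[0,0,-31]],
  [[14,-22,0],[0,0,-40]],
  [[17,-27,0],[0,0,-49]],
  [[19.5,-32,0],[0,0,-58]],
  [[21.5,-36,0],[0,0,-66]],
])

```text
time: 6.2
eef_pos: [0.6347, -0.0336, 0.1486]
orientation: [3.141, -0.003, -2.968]
wrist_force: [-0.1, -0.6, -4.1]
width: 0.0498
finger_force: 25.0
```

Request:
apply_moves([
  [[1.5,-2,0],[0,0,-5]],
  [[2.3,-3.2,0],[0,0,-7.5]],
  [[2.6,-3.6,0],[0,0,-8]],
  [[2.6,-3.6,0],[0,0,-8]],
  [[2.6,-3.6,0],[0,0,-8]],
  [[2.6,-3.6,0],[0,0,-8]],
  [[2.6,-3.6,0],[0,0,-8]],
  [[2.6,-3.6,0],[0,0,-8]],
])

```text
time: 7.2
eef_pos: [0.6605, -0.0671, 0.1507]
orientation: [3.142, 0.0, -3.102]
wrist_force: [0.6, 0.6, -5.0]
width: 0.0495
finger_force: 25.0
```

```bash
python3 - <<'E'
from h import *
c=snap("wrist","w2.png")
for X in [(.66,-.067,.05)]: print(w2px(c,X))
E
```

```text
(np.float64(323.1187580927679), np.float64(238.77608759499608))
```

View pics/w2.png

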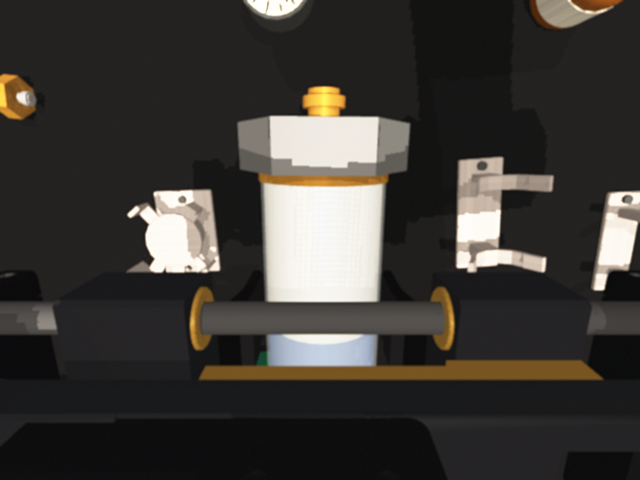

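The dryer sits straight in the grip with its bracket hidden below. The gauge seat disc is at (175,238) and the trap bracket at ~(490,215).

```bash
python3 - <<'E'
from h import *
c=dict(np.load("pics/w2.png.npz"))
print(px2w(c,175,238,.035))
for p in [(458,160),(502,157)]: print(px2w(c,*p,.005))
n=px2w(c,324,88,.169); print("nip",n, n-np.array([.6605,-.0671,0]))
t=dict(np.load("pics/top0.png.npz"))
print(px2w(t,200+275/3.6-.4,112+255/3.6-.4,.005),px2w(t,200+337/3.6-.4,112+246/3.6-.4,.005))
E
```

```text
[ 0.66809278 -0.18732156  0.035     ]
[0.59781561 0.04578899 0.005     ]
[0.59383749 0.08287409 0.005     ]
nip [ 0.56980153 -0.07086694  0.169     ] [-0.09069847 -0.00376694  0.169     ]
[0.59517455 0.08529074 0.005     ] [0.59985027 0.04700027 0.005     ]
```

Request:
apply_moves([
  [[-0.1,0.1,-2.5],[0,0,0]],
  [[-0.1,0.1,-5.5],[0,0,0]],
  [[-0.1,0.1,-8],[0,0,0]],
  [[-0.1,0.1,-9.5],[0,0,0]],
  [[-0.1,0.1,-10.5],[0,0,0]],
  [[-0.1,0.1,-11.1],[0,0,0]],
  [[-0.1,0.1,-11.5],[0,0,0]],
  [[-0.1,0.1,-11.5],[0,0,0]],
])

```text
time: 8.25
eef_pos: [0.6597, -0.0663, 0.0358]
orientation: [-3.142, 0.0, -3.102]
wrist_force: [-0.7, 0.1, -3.6]
width: 0.0494
finger_force: 25.0
```

Request:
apply_moves([
  [[0,0,-0.1],[0,0,0]],
  [[0,0,-0.2],[0,0,0]],
  [[0,0,-0.3],[0,0,0]],
  [[0,0,-0.4],[0,0,0]],
  [[0,0,-0.4],[0,0,0]],
  [[0,0,-0.4],[0,0,0]],
  [[0,0,-0.4],[0,0,0]],
  [[0,0,-0.4],[0,0,0]],
])

```text
time: 9.25
eef_pos: [0.6596, -0.0663, 0.0316]
orientation: [3.142, 0.0, -3.102]
wrist_force: [-0.4, 0.1, -4.1]
width: 0.0497
finger_force: 25.0
```

Request:
apply_moves([
  [[0,0,-0.05],[0,0,0]],
  [[0,0,-0.1],[0,0,0]],
  [[0,0,-0.1],[0,0,0]],
  [[0,0,-0.15],[0,0,0]],
  [[0,0,-0.15],[0,0,0]],
  [[0,0,-0.15],[0,0,0]],
  [[0,0,-0.15],[0,0,0]],
  [[0,0,-0.15],[0,0,0]],
])

```text
time: 10.25
eef_pos: [0.6598, -0.0661, 0.0306]
orientation: [3.142, 0.001, -3.102]
wrist_force: [-2.1, 3.8, 3.7]
width: 0.0497
finger_force: 25.0
```

Request:
apply_moves([
  [[0,0,0],[0,0,0]],
  [[0,0,0],[0,0,0]],
  [[0,0,0],[0,0,0]],
  [[0,0,0],[0,0,0]],
  [[0,0,1],[0,0,0]],
  [[0,0,3],[0,0,0]],
  [[0,0,6],[0,0,0]],
  [[0,0,9],[0,0,0]],
], jaw=0.9)

```text
time: 11.25
eef_pos: [0.6597, -0.0664, 0.1217]
orientation: [-3.141, 0.001, -3.102]
wrist_force: [0.2, -0.7, 0.1]
width: 0.0781
finger_force: 0.0
```

Request:
apply_moves([
  [[-1,-1,2],[0,0,5]],
  [[-3,-4,3.5],[0,0,13]],
  [[-6,-8,4],[0,0,22]],
  [[-10,-12.5,4],[0,0,32]],
  [[-14,-17,4],[0,0,42]],
  [[-18,-21,4],[0,0,52]],
  [[-21,-23.5,4],[0,0,62]],
  [[-22.5,-25,4],[0,0,72]],
], jaw=1)

```text
time: 12.25
eef_pos: [0.4329, -0.3176, 0.1611]
orientation: [-3.14, -0.0, -1.841]
wrist_force: [0.1, -0.0, -0.3]
width: 0.0872
finger_force: 0.0
```

Request:
apply_moves([
  [[-0.3,-0.3,0],[0,0,5]],
  [[-0.3,-0.3,0],[0,0,5]],
  [[-0.3,-0.3,0],[0,0,5]],
  [[-0.3,-0.3,0],[0,0,5]],
  [[-0.3,-0.3,0],[0,0,5]],
  [[-0.3,-0.3,0],[0,0,5]],
  [[-0.3,-0.3,0],[0,0,5]],
  [[-0.3,-0.3,0],[0,0,5]],
])

```text
time: 13.25
eef_pos: [0.4316, -0.3193, 0.16]
orientation: [3.142, -0.0, -1.758]
wrist_force: [-0.2, -0.1, -0.8]
width: 0.087
finger_force: 0.0
```

```bash
python3 - <<'E'
from h import *
c=snap("wrist","w3.png")
snap("top","t3.png")
a=cv2.imread("pics/w3.png")[:400];b=cv2.imread("pics/t3.png")[100:300,200:520]
b=cv2.resize(b,None,fx=2,fy=2,interpolation=cv2.INTER_CUBIC)
a=cv2.resize(a,(640,400)); o=np.hstack([cv2.resize(a,(400,250)),cv2.resize(b,(400,250))])
cv2.imwrite("pics/m3.png",np.vstack([a[:, :],b[:200*1]]) if 0 else np.vstack([a[80:360],b[0:300]]))
E
```

```text
(no output)
```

View pics/m3.png

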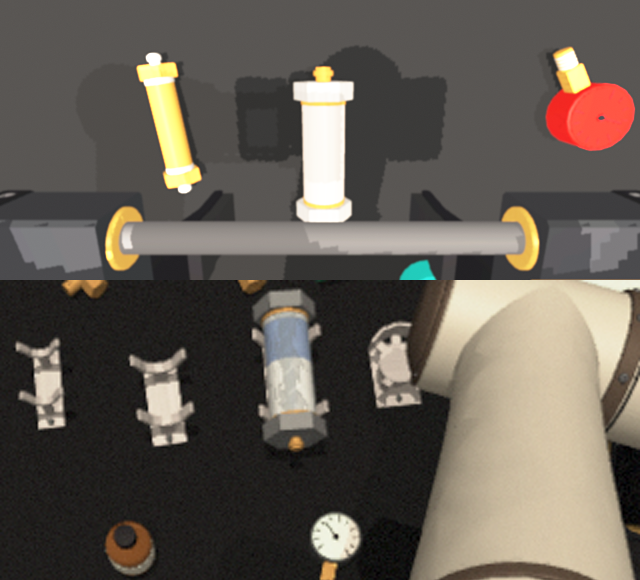

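The dryer is seated between its lips, caps outside. In the wrist view the trap barrel runs from (323,183) to (323.5,278) and the filter's nipple tips are at (153,135) and (184,268).

```bash
python3 - <<'E'
from h import *
c=dict(np.load("pics/w3.png.npz"))
for n,p,q,z in [("trap",(323,184),(323.5,278),.0215),("filt",(153.5,136),(184.5,268),.014)]:
    a=px2w(c,*p,z);b=px2w(c,*q,z);d=b-a; print(n,(a+b)/2,np.degrees(np.arctan2(d[1],d[0])),np.linalg.norm(d))
print(px2w(c,323,149,.0215))
E
```

```text
trap [ 0.43096556 -0.31606718  0.0215    ] 79.62930896914978 0.08489940919755781
filt [ 0.55963916 -0.36398123  0.014     ] 86.23618411147318 0.11801437118498814
[ 0.41799952 -0.38606286  0.0215    ]
```

Request:
apply_moves([
  [[0,0.3,-3],[0,0,0]],
  [[0,0.3,-7],[0,0,0]],
  [[0,0.3,-11],[0,0,0]],
  [[0,0.3,-13.5],[0,0,0]],
  [[0,0.3,-15],[0,0,0]],
  [[0,0.3,-15.6],[0,0,0]],
  [[0,0.3,-15.6],[0,0,0]],
  [[0,0.3,-15.6],[0,0,0]],
])

```text
time: 14.35
eef_pos: [0.4323, -0.3166, 0.005]
orientation: [-3.14, -0.0, -1.758]
wrist_force: [0.0, 1.0, -0.4]
width: 0.0873
finger_force: 0.0
```

Request:
apply_moves([
  [[0,0,0],[0,0,0]],
  [[0,0,0],[0,0,0]],
  [[0,0,0],[0,0,0]],
  [[0,0,0],[0,0,0]],
  [[0,0,0],[0,0,0]],
  [[0,0,0],[0,0,0]],
  [[0,0,0],[0,0,0]],
  [[0,0,0],[0,0,0]],
], jaw=0)

```text
time: 15.35
eef_pos: [0.4314, -0.3163, 0.004]
orientation: [3.141, 0.0, -1.758]
wrist_force: [-0.9, -0.1, 1.0]
width: 0.0355
finger_force: 25.0
```

Request:
apply_moves([
  [[0,0,2],[0,0,0]],
  [[0,0,5],[0,0,0]],
  [[0,0,9],[0,0,0]],
  [[0,0,13],[0,0,0]],
  [[0,0,15.5],[0,0,0]],
  [[0,0,16],[0,0,0]],
  [[0,0,16],[0,0,0]],
  [[0,0,16],[0,0,0]],
])

```text
time: 16.35
eef_pos: [0.4306, -0.3158, 0.1623]
orientation: [3.138, 0.001, -1.758]
wrist_force: [-1.0, 0.4, -2.3]
width: 0.0354
finger_force: 25.0
```

Request:
apply_moves([
  [[1.5,2.5,0],[0,0,-5]],
  [[4,7,0],[0,0,-13]],
  [[7,12,0],[0,0,-22]],
  [[10,17,0],[0,0,-31]],
  [[13,22,0],[0,0,-40]],
  [[16,27,0],[0,0,-49]],
  [[18.5,32,0],[0,0,-58]],
  [[20,36,0],[0,0,-66]],
])

```text
time: 17.35
eef_pos: [0.6319, 0.0458, 0.162]
orientation: [-3.141, -0.003, -2.914]
wrist_force: [0.9, -0.3, -2.4]
width: 0.0358
finger_force: 25.0
```

Request:
apply_moves([
  [[0.8,1.5,0],[0,0,-4]],
  [[1.3,2.5,0],[0,0,-6]],
  [[1.4,2.7,0],[0,0,-6.8]],
  [[1.4,2.7,-2],[0,0,-6.8]],
  [[1.4,2.7,-4],[0,0,-6.8]],
  [[1.4,2.7,-5],[0,0,-6.8]],
  [[1.4,2.7,-5],[0,0,-6.8]],
  [[1.4,2.7,-5],[0,0,-6.8]],
])

```text
time: 18.35
eef_pos: [0.6462, 0.0706, 0.1149]
orientation: [-3.142, 0.001, -3.029]
wrist_force: [-0.5, 0.3, -2.6]
width: 0.0353
finger_force: 25.0
```

```bash
python3 - <<'E'
from h import *
c=snap("wrist","w4.png"); print(ctrl.state()["eef_pos"])
snap("scene","s4.png"); snap("top","t4.png")
cv2.imwrite("pics/m4.png",np.vstack([cv2.imread("pics/w4.png")[60:360], cv2.resize(cv2.imread("pics/s4.png")[240:380,160:400],(480,280),interpolation=cv2.INTER_CUBIC).repeat(1,1) if 0 else cv2.resize(cv2.imread("pics/s4.png")[230:360,130:430],(640,277),interpolation=cv2.INTER_CUBIC)]))
E
```

```text
[0.64621648 0.07071551 0.11504163]
```

View pics/m4.png

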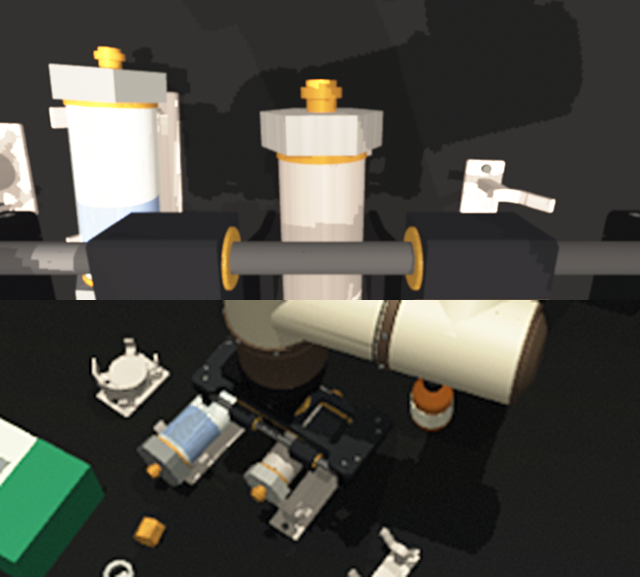

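The trap is straight in the grip above its bracket, and the dryer looks level beside it.

Request:
apply_moves([
  [[-0.1,0,-2],[0,0,0]],
  [[-0.1,0,-4],[0,0,0]],
  [[-0.1,0,-5.5],[0,0,0]],
  [[-0.1,0,-6.5],[0,0,0]],
  [[-0.1,0,-7.2],[0,0,0]],
  [[-0.1,0,-7.7],[0,0,0]],
  [[-0.1,0,-8.0],[0,0,0]],
  [[-0.1,0,-8.0],[0,0,0]],
])

```text
time: 19.5
eef_pos: [0.6446, 0.0707, 0.0341]
orientation: [3.142, 0.0, -3.029]
wrist_force: [0.2, 0.3, -1.9]
width: 0.0355
finger_force: 25.0
```

Request:
apply_moves([
  [[0,0,-0.1],[0,0,0]],
  [[0,0,-0.2],[0,0,0]],
  [[0,0,-0.25],[0,0,0]],
  [[0,0,-0.3],[0,0,0]],
  [[0,0,-0.35],[0,0,0]],
  [[0,0,-0.35],[0,0,0]],
  [[0,0,-0.35],[0,0,0]],
  [[0,0,-0.35],[0,0,0]],
])

```text
time: 20.5
eef_pos: [0.6451, 0.0713, 0.0316]
orientation: [3.141, 0.002, -3.028]
wrist_force: [-2.6, 3.1, 5.5]
width: 0.0357
finger_force: 25.0
```

Request:
apply_moves([
  [[0,0,0],[0,0,0]],
  [[0,0,0],[0,0,0]],
  [[0,0,0],[0,0,0]],
  [[0,0,0],[0,0,0]],
  [[0,0,1],[0,0,0]],
  [[0,0,3],[0,0,0]],
  [[0,0,7],[0,0,0]],
  [[0,0,11],[0,0,0]],
], jaw=0.8)

```text
time: 21.5
eef_pos: [0.6446, 0.0706, 0.1423]
orientation: [-3.141, 0.0, -3.029]
wrist_force: [0.1, 0.5, -0.7]
width: 0.0694
finger_force: 0.0
```

Request:
apply_moves([
  [[0,-2,2],[0,0,5]],
  [[-1,-6.5,2],[0,0,13]],
  [[-2,-12,2],[0,0,22]],
  [[-3,-18,2],[0,0,32]],
  [[-4.5,-24,2],[0,0,42]],
  [[-6,-30,2],[0,0,52]],
  [[-7.5,-36,2],[0,0,62]],
  [[-8.2,-41,2],[0,0,72]],
], jaw=1)

```text
time: 22.5
eef_pos: [0.5616, -0.3416, 0.1617]
orientation: [-3.141, -0.0, -1.767]
wrist_force: [1.5, 0.2, 0.9]
width: 0.0869
finger_force: 0.0
```

Request:
apply_moves([
  [[-0.2,-1.5,0],[0,0,4]],
  [[-0.3,-2.3,0],[0,0,7]],
  [[-0.3,-2.5,0],[0,0,7.7]],
  [[-0.3,-2.5,0],[0,0,7.7]],
  [[-0.3,-2.5,0],[0,0,7.7]],
  [[-0.3,-2.5,0],[0,0,7.7]],
  [[-0.3,-2.5,0],[0,0,7.7]],
  [[-0.3,-2.5,0],[0,0,7.7]],
])

```text
time: 23.5
eef_pos: [0.5596, -0.3642, 0.1605]
orientation: [3.142, -0.0, -1.637]
wrist_force: [0.6, -0.2, -0.2]
width: 0.0874
finger_force: 0.0
```

```bash
python3 - <<'E'
from h import *
c=snap("wrist","w5.png"); print(ctrl.state()["eef_pos"])
snap("scene","s5.png"); snap("top","t5.png")
cv2.imwrite("pics/m5.png",np.vstack([cv2.imread("pics/w5.png")[60:360], cv2.resize(cv2.imread("pics/s5.png")[230:360,130:430],(640,277),interpolation=cv2.INTER_CUBIC)]))
E
```

```text
[ 0.55957624 -0.36424195  0.16053332]
```

View pics/m5.png

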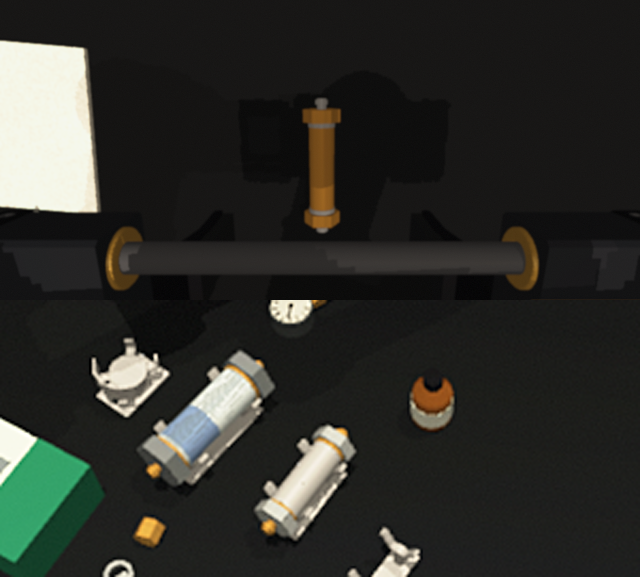

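The dryer and trap are both seated. The filter is centred and aligned between the fingers, nipple tips at (321,158) and (322,292).

Request:
apply_moves([
  [[0,0,-3],[0,0,0]],
  [[0,0,-7],[0,0,0]],
  [[0,0,-11],[0,0,0]],
  [[0,0,-13.5],[0,0,0]],
  [[0,0,-15],[0,0,0]],
  [[0,0,-15.7],[0,0,0]],
  [[0,0,-15.7],[0,0,0]],
  [[0,0,-15.7],[0,0,0]],
])

```text
time: 24.65
eef_pos: [0.5604, -0.3647, 0.0048]
orientation: [-3.139, -0.001, -1.637]
wrist_force: [0.6, -0.4, 0.6]
width: 0.0872
finger_force: 0.0
```

Request:
apply_moves([
  [[0,0,0],[0,0,0]],
  [[0,0,0],[0,0,0]],
  [[0,0,0],[0,0,0]],
  [[0,0,0],[0,0,0]],
  [[0,0,0],[0,0,0]],
  [[0,0,0],[0,0,0]],
  [[0,0,0],[0,0,0]],
  [[0,0,0],[0,0,0]],
], jaw=0)

```text
time: 25.65
eef_pos: [0.5597, -0.3643, 0.0036]
orientation: [-3.141, -0.0, -1.638]
wrist_force: [0.7, -0.8, 0.1]
width: 0.0213
finger_force: 25.0
```

Request:
apply_moves([
  [[0,0,2],[0,0,0]],
  [[0,0,5],[0,0,0]],
  [[0,0,9],[0,0,0]],
  [[0,0,13],[0,0,0]],
  [[0,0,15.5],[0,0,0]],
  [[0,0,16],[0,0,0]],
  [[0,0,16],[0,0,0]],
  [[0,0,16],[0,0,0]],
])

```text
time: 26.65
eef_pos: [0.5586, -0.3638, 0.1614]
orientation: [3.138, 0.002, -1.638]
wrist_force: [-0.1, -0.3, -1.8]
width: 0.0213
finger_force: 25.0
```

Request:
apply_moves([
  [[0.5,3,0],[0,0,-4]],
  [[1.5,9,0],[0,0,-11]],
  [[3,15,0],[0,0,-20]],
  [[4.5,21,0],[0,0,-29]],
  [[6,27,0],[0,0,-38]],
  [[7,33,0],[0,0,-47]],
  [[8,39,0],[0,0,-56]],
  [[9,45,0],[0,0,-65]],
])

```text
time: 27.65
eef_pos: [0.6491, 0.0876, 0.1621]
orientation: [3.142, -0.002, -2.777]
wrist_force: [0.9, -0.0, -1.1]
width: 0.0212
finger_force: 25.0
```

Request:
apply_moves([
  [[0.8,5,0],[0,0,-9]],
  [[1.3,9,0],[0,0,-15]],
  [[1.6,11,0],[0,0,-17]],
  [[1.6,11.5,0],[0,0,-17.4]],
  [[1.6,11.5,-2],[0,0,-17.4]],
  [[1.6,11.5,-4],[0,0,-17.4]],
  [[1.6,11.5,-4],[0,0,-17.4]],
  [[1.6,11.5,-4],[0,0,-17.4]],
])

```text
time: 28.65
eef_pos: [0.666, 0.2001, 0.1241]
orientation: [-3.141, 0.001, -3.076]
wrist_force: [0.7, -0.3, -0.7]
width: 0.0213
finger_force: 25.0
```

```bash
python3 - <<'E'
from h import *
c=snap("wrist","w6.png"); print(ctrl.state()["eef_pos"])
t=snap("top","t6.png")
cv2.imwrite("pics/m6.png",np.vstack([cv2.imread("pics/w6.png")[60:360], cv2.resize(cv2.imread("pics/t6.png")[100:230,180:480],(640,277),interpolation=cv2.INTER_CUBIC)]))
E
```

```text
[0.66623597 0.20036576 0.12462468]
```

View pics/m6.png

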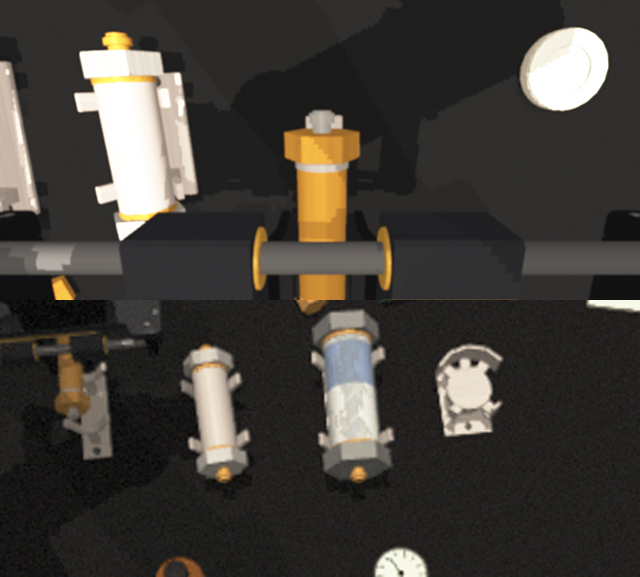

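The filter is held straight over its bracket, and the trap and dryer are seated as intended.

Request:
apply_moves([
  [[-0.1,0.1,-2],[0,0,0]],
  [[-0.1,0.1,-4],[0,0,0]],
  [[-0.1,0.1,-5.5],[0,0,0]],
  [[-0.1,0.1,-6.5],[0,0,0]],
  [[-0.1,0.1,-7.2],[0,0,0]],
  [[-0.1,0.1,-7.7],[0,0,0]],
  [[-0.1,0.1,-8.2],[0,0,0]],
  [[-0.1,0.1,-8.2],[0,0,0]],
])

```text
time: 29.75
eef_pos: [0.6644, 0.2016, 0.0412]
orientation: [-3.141, -0.001, -3.076]
wrist_force: [0.5, 0.2, -1.5]
width: 0.0212
finger_force: 25.0
```

Request:
apply_moves([
  [[0,0,-0.1],[0,0,0]],
  [[0,0,-0.2],[0,0,0]],
  [[0,0,-0.25],[0,0,0]],
  [[0,0,-0.3],[0,0,0]],
  [[0,0,-0.4],[0,0,0]],
  [[0,0,-0.4],[0,0,0]],
  [[0,0,-0.4],[0,0,0]],
  [[0,0,-0.4],[0,0,0]],
])

```text
time: 30.75
eef_pos: [0.6647, 0.2018, 0.0383]
orientation: [3.141, 0.001, -3.076]
wrist_force: [-1.9, -0.6, 4.4]
width: 0.0215
finger_force: 25.0
```

Request:
apply_moves([
  [[0,0,0],[0,0,0]],
  [[0,0,0],[0,0,0]],
  [[0,0,0],[0,0,0]],
  [[0,0,0],[0,0,0]],
  [[0,0,1],[0,0,0]],
  [[0,0,3],[0,0,0]],
  [[0,0,7],[0,0,0]],
  [[0,0,11],[0,0,0]],
], jaw=0.7)

```text
time: 31.75
eef_pos: [0.6646, 0.2016, 0.1494]
orientation: [-3.141, 0.0, -3.076]
wrist_force: [2.1, 0.1, -0.5]
width: 0.0608
finger_force: 0.0
```

Request:
apply_moves([
  [[-1,-3,1],[0,0,-3]],
  [[-4,-7.5,1],[0,0,-6]],
  [[-7,-12,1],[0,0,-9]],
  [[-10,-17,1],[0,0,-12]],
  [[-13,-22,1],[0,0,-14]],
  [[-16,-26.5,1],[0,0,-16]],
  [[-18,-29.5,1],[0,0,-16]],
  [[-18.8,-31,1],[0,0,-16]],
], jaw=1)

```text
time: 32.75
eef_pos: [0.4757, -0.1096, 0.1586]
orientation: [3.141, 0.002, 2.927]
wrist_force: [-0.0, -0.1, 0.8]
width: 0.0872
finger_force: 0.0
```

Request:
apply_moves([
  [[0,0,0],[0,0,0]],
  [[0,0,0],[0,0,0]],
  [[0,0,0],[0,0,0]],
  [[0,0,0],[0,0,0]],
  [[0,0,0],[0,0,0]],
  [[0,0,0],[0,0,0]],
  [[0,0,0],[0,0,0]],
  [[0,0,0],[0,0,0]],
])

```text
time: 33.75
eef_pos: [0.4766, -0.1084, 0.1576]
orientation: [-3.142, 0.0, 2.928]
wrist_force: [0.0, 0.3, 0.0]
width: 0.0868
finger_force: 0.0
```

```bash
python3 - <<'E'
from h import *
c=snap("wrist","w7.png"); s=ctrl.state(); print(s["eef_pos"],s["orientation"],s["joint_positions"])
snap("scene","s7.png")
cv2.imwrite("pics/m7.png",np.vstack([cv2.imread("pics/w7.png")[60:360], cv2.resize(cv2.imread("pics/s7.png")[250:390,130:430],(640,299),interpolation=cv2.INTER_CUBIC)]))
E
```

```text
[ 0.47656907 -0.10836459  0.15757536] [3.14156535e+00 8.31562366e-05 2.92803343e+00] [ 1.09509699e-01  2.15727890e-01 -4.13883567e-01  6.28080848e-07
 -9.41097347e-01 -1.89386561e+00]
```

View pics/m7.png

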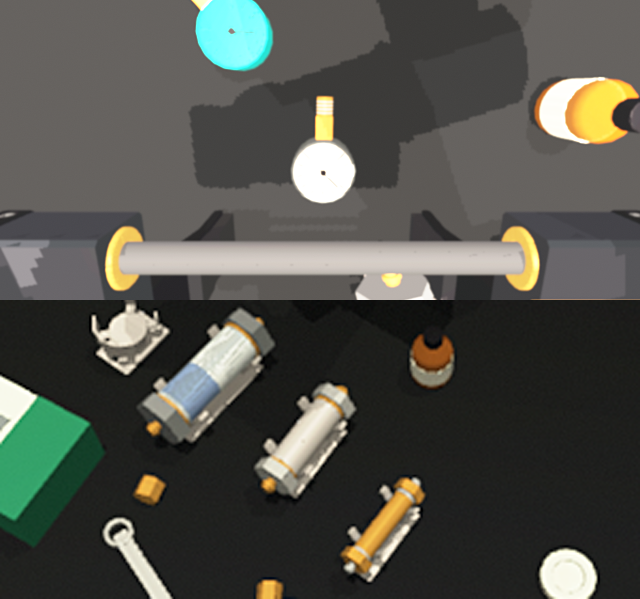

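All three cartridges are seated. The gauge lies between the fingers, dial centre at (323,233) and stem tip at (325,157).

```bash
python3 - <<'E'
from h import *
c=dict(np.load("pics/w7.png.npz"))
a=px2w(c,323,232.5,.03);b=px2w(c,325,157,.015);print(a,b,np.degrees(np.arctan2((a-b)[1],(a-b)[0])),np.hypot(*(a-b)[:2]))
E
```

```text
[ 0.47784495 -0.10846126  0.03      ] [ 0.41780865 -0.09372347  0.015     ] -13.792317670453546 0.061818769253294714
```

Request:
apply_moves([
  [[0.1,0,-3],[0,0,-1.5]],
  [[0.1,0,-7],[0,0,-1.5]],
  [[0.1,0,-11],[0,0,-1.5]],
  [[0.1,0,-13.5],[0,0,-1.5]],
  [[0.1,0,-14.8],[0,0,-1.5]],
  [[0.1,0,-15.4],[0,0,-1.5]],
  [[0.1,0,-15.4],[0,0,-1.5]],
  [[0.1,0,-15.4],[0,0,-1.5]],
])

```text
time: 34.85
eef_pos: [0.4783, -0.1083, 0.0044]
orientation: [3.141, 0.002, 2.902]
wrist_force: [0.5, 0.2, 0.4]
width: 0.087
finger_force: 0.0
```

Request:
apply_moves([
  [[0,0,0],[0,0,0]],
  [[0,0,0],[0,0,0]],
  [[0,0,0],[0,0,0]],
  [[0,0,0],[0,0,0]],
  [[0,0,0],[0,0,0]],
  [[0,0,0],[0,0,0]],
  [[0,0,0],[0,0,0]],
  [[0,0,0],[0,0,0]],
], jaw=0)

```text
time: 35.85
eef_pos: [0.4776, -0.1083, 0.0036]
orientation: [3.142, 0.0, 2.902]
wrist_force: [-1.1, 0.4, 1.0]
width: 0.0544
finger_force: 25.0
```

Request:
apply_moves([
  [[0,0,2],[0,0,0]],
  [[0,0,5],[0,0,0]],
  [[0,0,9],[0,0,0]],
  [[0,0,12],[0,0,0]],
  [[0,0,13.5],[0,0,0]],
  [[0,0,14],[0,0,0]],
  [[0,0,14],[0,0,0]],
  [[0,0,14],[0,0,0]],
])

```text
time: 36.85
eef_pos: [0.4768, -0.1083, 0.1424]
orientation: [-3.141, -0.002, 2.902]
wrist_force: [-0.3, -0.1, -1.8]
width: 0.0546
finger_force: 25.0
```

Request:
apply_moves([
  [[2,-0.8,0],[0,0,3]],
  [[5,-2,0],[0,0,6]],
  [[9,-3.7,0],[0,0,9]],
  [[13,-5.3,0],[0,0,12]],
  [[16.5,-6.8,0],[0,0,15]],
  [[18.5,-7.7,0],[0,0,17]],
  [[19.2,-8,0],[0,0,17.8]],
  [[19.2,-8,0],[0,0,17.8]],
])

```text
time: 37.85
eef_pos: [0.6689, -0.1882, 0.1423]
orientation: [3.141, -0.002, -3.071]
wrist_force: [-1.2, -0.2, -2.0]
width: 0.0544
finger_force: 25.0
```

Request:
apply_moves([
  [[0,0,-1],[0,0,0]],
  [[0,0,-3],[0,0,0]],
  [[0,0,-5],[0,0,0]],
  [[0,0,-6],[0,0,0]],
  [[0,0,-6],[0,0,0]],
  [[0,0,-6],[0,0,0]],
  [[0,0,-6],[0,0,0]],
  [[0,0,-6],[0,0,0]],
])

```text
time: 38.85
eef_pos: [0.6699, -0.1883, 0.0842]
orientation: [-3.141, 0.001, -3.071]
wrist_force: [-0.5, 0.1, -1.3]
width: 0.0542
finger_force: 25.0
```

```bash
python3 - <<'E'
from h import *
c=snap("wrist","w8.png"); s=ctrl.state(); print(s["eef_pos"],s["orientation"])
snap("scene","s8.png")
cv2.imwrite("pics/m8.png",np.vstack([cv2.imread("pics/w8.png")[80:380], cv2.resize(cv2.imread("pics/s8.png")[220:310,140:330],(633,300),interpolation=cv2.INTER_CUBIC).copy() if 0 else cv2.resize(cv2.imread("pics/s8.png")[225:305,145:316],(640,299),interpolation=cv2.INTER_CUBIC)]))
E
```

```text
[ 0.66977057 -0.18835165  0.08404375] [-3.14148183e+00  8.05990456e-04 -3.07058481e+00]
```

View pics/m8.png

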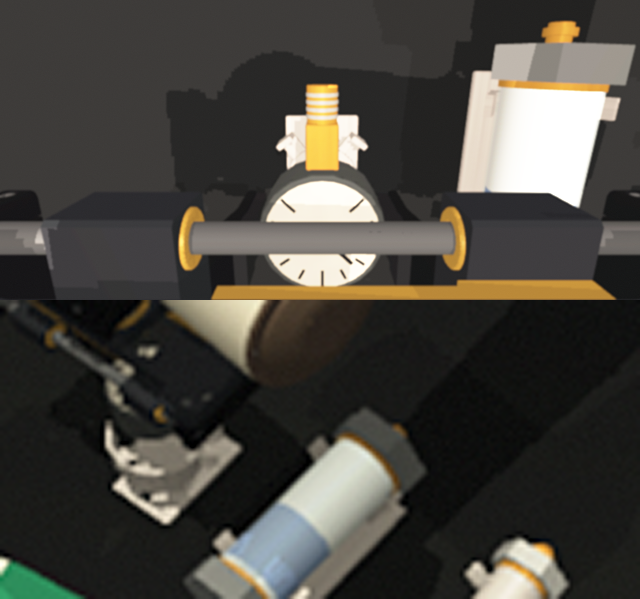

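The stem (x≈322) lies centred between the prongs, whose tips are near (284,222) and (361,222).

```bash
python3 - <<'E'
from h import *
c=dict(np.load("pics/w8.png.npz"))
for p in[(284,220),(361,220),(284,228),(361,228)]: print(px2w(c,*p,.048))
E
```

```text
[ 0.64291472 -0.21291543  0.048     ]
[ 0.63978467 -0.16889487  0.048     ]
[ 0.64761604 -0.21271034  0.048     ]
[ 0.64446764 -0.16842695  0.048     ]
```

Request:
apply_moves([
  [[0,0,-1],[0,0,0]],
  [[0,0,-2],[0,0,0]],
  [[0,0,-3],[0,0,0]],
  [[0,0,-3.6],[0,0,0]],
  [[0,0,-4.0],[0,0,0]],
  [[0,0,-4.2],[0,0,0]],
  [[0,0,-4.3],[0,0,0]],
  [[0,0,-4.3],[0,0,0]],
])

```text
time: 39.95
eef_pos: [0.6697, -0.1883, 0.0408]
orientation: [-3.142, 0.0, -3.071]
wrist_force: [-0.5, 0.2, -2.2]
width: 0.0542
finger_force: 25.0
```

Request:
apply_moves([
  [[0,0,-0.1],[0,0,0]],
  [[0,0,-0.15],[0,0,0]],
  [[0,0,-0.2],[0,0,0]],
  [[0,0,-0.25],[0,0,0]],
  [[0,0,-0.3],[0,0,0]],
  [[0,0,-0.3],[0,0,0]],
  [[0,0,-0.3],[0,0,0]],
  [[0,0,-0.3],[0,0,0]],
])

```text
time: 40.95
eef_pos: [0.6696, -0.1884, 0.0387]
orientation: [-3.141, 0.0, -3.07]
wrist_force: [-2.6, 1.0, 4.8]
width: 0.0546
finger_force: 25.0
```

Request:
apply_moves([
  [[0,0,0],[0,0,0]],
  [[0,0,0],[0,0,0]],
  [[0,0,0],[0,0,0]],
  [[0,0,0],[0,0,0]],
  [[0,0,1],[0,0,0]],
  [[0,0,3],[0,0,0]],
  [[0,0,7],[0,0,0]],
  [[0,0,11],[0,0,0]],
], jaw=0.85)

```text
time: 41.95
eef_pos: [0.6696, -0.1884, 0.1493]
orientation: [-3.141, 0.0, -3.07]
wrist_force: [0.9, 0.4, -0.5]
width: 0.0742
finger_force: 0.0
```

Request:
apply_moves([
  [[-1,-2,2],[0,0,0]],
  [[-4,-5,4],[0,0,0]],
  [[-8,-8,5],[0,0,0]],
  [[-12,-12,5],[0,0,0]],
  [[-16,-16,5],[0,0,0]],
  [[-18,-18,5],[0,0,0]],
  [[-18,-18,5],[0,0,0]],
  [[-18,-18,5],[0,0,0]],
])

```text
time: 42.95
eef_pos: [0.4892, -0.3685, 0.1974]
orientation: [3.141, -0.0, -3.071]
wrist_force: [0.2, -1.1, -0.5]
width: 0.0741
finger_force: 0.0
```

```bash
python3 - <<'E'
from h import *
t=snap("top","t9.png"); s=snap("scene","s9.png")
cv2.imwrite("pics/m9.png",np.vstack([cv2.resize(cv2.imread("pics/t9.png")[105:255,190:430],(480,300),interpolation=cv2.INTER_CUBIC), cv2.resize(cv2.imread("pics/s9.png")[220:380,140:396],(480,300),interpolation=cv2.INTER_CUBIC)]))
E
```

```text
(no output)
```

View pics/m9.png

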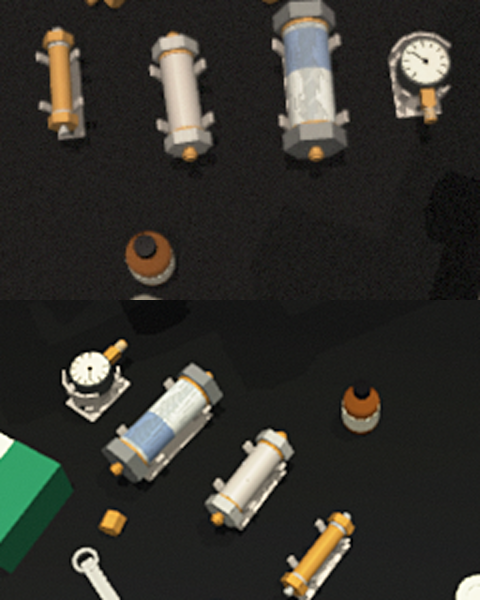

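All four parts are seated, the gauge's stem is out between the prongs, and the bottle hasn't moved. I'm handing the job in.

```bash
python3 -c "
from plant import ctrl; print(ctrl.job_done())"
```

```text
the job is handed in; nothing more can be done
None
```

The drying tube, oxygen trap and filter are in their matching brackets and the gauge is in its seat, dial up with the stem between the prongs; the final pictures showed all four seated and the bottle unmoved. I handed the job in at about 43 s; no verdict came back.

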